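# Pack the tapered stationery boxes head to tail in the desk tray

## Task

Tidy the desk: put the three wedge-shaped boxes that stand beside the tray into it, next to the one already there, so that all four lie side by side, neighbours head to tail, upright and flat on the tray's floor, filling it from wall to wall. Set each box down rather than dropping it, and do not knock over or shove aside the mug, the pen pot or the notebook.

Things in the scene. Friction and masses are not known exactly. Their poses are not given: they have to be found in the camera images.
- tray: Dark wooden tray, fixed. 148 (x) x 178 (y) mm outside, 30 high, walls 10, inside 128 x 158, inner floor at z 8. Origin: centre of underside. Four boxes fit along x, side by side: from -y to +y heads to +x, -x, +x, -x; square sides on the y walls and in the middle, slants face to face. They take 148 of 158 mm; evenly spread, origins at y -58.5, -19.5, 19.5, 58.5 mm, x 0.
- box1: Wedge-shaped lidded box, white, wooden lid and square knob; already in the tray at its -y end, head to tray +x, within 2 mm of place. 120 mm long (x -60 to 60), 40 high. Plan: right trapezoid, head 50 wide at +x, tail 24 at -x; square side at y -18.5, slanting side from y 31.5 (head) to 5.5 (tail). Origin on underside. Top, bottom edges bevelled 3 mm. Loose, 0.16 kg.
- box2: Box of the same shape, size and axes as box1 (head, the 50 mm wide end, at its +x; origin on the underside at mid-length, 18.5 mm from the square side), 0.11 to 0.23 kg, centre of mass 7 mm from mid-length towards the head. Starts upright on the desk beside the tray, loose.
- box3: Box of the same shape, size and axes as box1 (head, the 50 mm wide end, at its +x; origin on the underside at mid-length, 18.5 mm from the square side), 0.11 to 0.23 kg, centre of mass 7 mm from mid-length towards the head. Starts upright on the desk beside the tray, loose.
- box4: Box of the same shape, size and axes as box1 (head, the 50 mm wide end, at its +x; origin on the underside at mid-length, 18.5 mm from the square side), 0.11 to 0.23 kg, centre of mass 7 mm from mid-length towards the head. Starts upright on the desk beside the tray, loose.
- box1_knob (a point): Grip point on box1's knob: an upright square wooden post 18 x 18 mm, sides along the box's x and y, from z 40 (lid) to 72 mm. The point is at x +24 (towards the head), y +2, z 62 mm from the box's origin; axes as the box's.
- box2_knob (a point): Grip point on box2's knob: an upright square wooden post 18 x 18 mm, sides along the box's x and y, from z 40 (lid) to 72 mm. The point is at x +24 (towards the head), y +2, z 62 mm from the box's origin; axes as the box's.
- box3_knob (a point): Grip point on box3's knob: an upright square wooden post 18 x 18 mm, sides along the box's x and y, from z 40 (lid) to 72 mm. The point is at x +24 (towards the head), y +2, z 62 mm from the box's origin; axes as the box's.
- box4_knob (a point): Grip point on box4's knob: an upright square wooden post 18 x 18 mm, sides along the box's x and y, from z 40 (lid) to 72 mm. The point is at x +24 (towards the head), y +2, z 62 mm from the box's origin; axes as the box's.
- mug: pink mug, 80 mm across, 95 mm high, handle on its +y side; origin at the centre of its underside. Loose bystander.
- pen_pot: square yellow and blue pen pot, 80 x 80 mm, 100 mm high, with pens up to about 150 mm; origin at the centre of its underside. Loose bystander.
- notebook: blue notebook, 105 x 148 mm, 16 mm thick, lying flat; origin at the centre of its underside. Loose bystander.
Not all that is in view belongs to the job. Leave any orange or purple look-alike of the box2 alone.

How it is judged:
By the outcome, as a careful person would: the job done as asked, in the order asked, and still so for the second after the job is handed in, with the robot touching nothing.
It also fails if it takes over 61 s, if anything falls off the work surface, if the arm or the gripper's body presses on something with over 40 N, if the wrist force passes 120 N, or if a joint passes its speed limit or range.

## Robot

A 6-joint arm with a two-finger parallel gripper is mounted at the origin on the work surface. World frame = base frame: x ahead of the robot, y to its left, z up, the work surface at z = 0. Lengths are in m, angles in rad, forces in N, time in s.
With the tool pointing down it reaches from about 0.2 to 0.875 m from the base axis. Payload 3.4 kg.
Tool frame: the origin (TCP) lies at the very end of the fingers, on their centre line; the grasp point (between the pads) lies 19 mm behind it; z points along the fingers, y is the line along which they close (so a half turn about z gives the same grasp; the last joint's range is limited). The gripper opens to 94 mm and grips with 3 to 60 N. Pads are 16 mm wide; open, the fingers measure 119 mm over their backs; the gripper's body (75 mm by 177 mm) begins 78 mm behind the grasp point.
Start: joints at [1.12, 0.276, 1.505, -0, 1.361, -0.121], TCP at [0.186, 0.544, 0.205] pointing down, gripper open.
Joint ranges: [-2.89, 2.89], [-0.75, 2.08], [0.22, 2.7], [-1.18, 4.32], [0.11, 2.71], [-2.7, 2.7]. Speed limits (rad/s): [2.57, 2.57, 3.14, 3.14, 3.14, 3.14].

## Interface

Orientations are given as a unit quaternion [x, y, z, w].
In Python, from station import get_obs, grab_frame, job_done, recognise, pinpoint gives the robot as it stands.
- The arm moves only by the tool step_arm, never from a script. Its argument "rows" is a list of rows, each a list of 3 entries, a list of its own where there are three numbers: the shift along the world's x, y, z as a fraction of full scale, then the turn about the world's z as a fraction of full scale, then the opening, from -1 (shut) to 1 (fully open). In form: [[[tx, ty, tz], roll, claw], ...]. A call has 1 to 10 rows; each row is the pose to reach, as a shift and turn from the pose commanded when the call began, turning the shorter way round; what a row does not reach only later rows make up. Full scale, the value 1, is 0.1 m for a shift and pi rad for a turn. A row lasts 1/10 s, in which the tool goes at most 50 mm and 8.59 degrees, less where a joint would pass 70% of its speed; a pose out of reach is approached as far as the arm can. A call with a number of a shift or a turn outside -1 to 1 is refused whole. A call with a gripper value outside its range is refused whole. The fingers move at their own pace and stop on an object; "newtons" is the grip in N (left out, the last holds). Time passes only in rows, so rows that repeat a pose let the fingers close. It gives the time, the measured TCP pose, the force, the opening and the grip force at its end, in the units of the state.
- get_obs(): the state, without advancing time (a new reading comes with each control period).
- grab_frame(name): name is "scene" or "top" or "wrist"; returns a dict with "pixels" (480x640x3 uint8, red, green, blue), "fovy" (degrees; the focal length in pixels is half the picture's height over the tangent of half this angle, whatever the lens; pixels are square), "cx", "cy" (the principal point, pixels), "extrinsics" (4x4, takes a point from camera to world coordinates). Camera axes: x right, y up, looking along -z (the intrinsics and any distortion apply to the point x, -y, -z); pixel columns grow to the right and rows downward; lengths in m; the calibration is good to about 2 mm. A picture is of the moment at which its call begins. There is no depth.
- job_done(): hands the job in; it is judged then, once.
Trained networks look in a picture, given as the dict that the camera call returned (one of the last four; its "shot" number tells which), for a name from the list of things; names that differ only in an ending like _2 or _b are one class to them, and where a whole thing is asked for, a point or a joint stands for the part that bears it (a point fixed in the world has none). Each returns a list of dicts, best first, with "confidence" (0 to 1); they miss things now and then, are a little off and sometimes report something else, mostly with a low value. They report only what shows in the picture. A call takes as long as a camera call. They do not tell look-alikes from the thing itself.
- recognise(query, picture): "centre" ([x, y, z] in m, in world coordinates, good to about 4 mm: the middle of the surface that is visible of it).
- pinpoint(query, picture): "centre" ([x, y, z] in m, in world coordinates, good to about 4 mm: a listed point, or the origin of a listed thing).
The state is a dict: "time_s": time; "joint_pos": joint angles; "dq": joint speeds; "joint_torque": joint torques, N m; "eef_pos": TCP position; "eef_rot": TCP orientation; "force": force on the tool from outside, world axes, zero at the start; "moment": the same for the moment, N m; "width": finger opening in m; "finger_force": force on a finger pad.
Only numpy, scipy, OpenCV 4.12 (cv2) and the standard library are available. Lean on these libraries where they do the work, as an engineer would, in place of code of your own. Each camera call takes 0.05 s, during which the arm holds its last target. There are 200 camera calls.

## Working session

There is one attempt and no reset: what is moved stays moved. The work goes in short steps, Python scripts to look and compute and a tool call to move; the robot and the scene stay as the last step left them, time stands still between calls to the robot, and variables do not carry over. Pictures are saved under pics/ and viewed, at most 10 in all, crops included, and the job is handed in when it is done.

Besides the shell and the picture viewer there is one more tool, called after "Emit:" as a command line: name --argument value ..., lists and objects as JSON in quotes. step_arm: Moves the arm, as the interface text tells. Shift numbers are shares of 0.1 m and turn numbers shares of pi rad, none past 1 either way. Its arguments: {"type":"object","properties":{"rows":{"type":"array","items":{"type":"array"}},"newtons":{"type":"number"}},"required":["rows"]}

```bash
mkdir -p pics; ls
cat > h.py <<'E'
import numpy as np, cv2
from station import *
def save(f,n): cv2.imwrite('pics/'+n+'.png',cv2.cvtColor(f['pixels'],cv2.COLOR_RGB2BGR))
def proj(f,P):
    E=np.array(f['extrinsics']);p=(np.asarray(P,float)-E[:3,3])@E[:3,:3]
    F=240/np.tan(np.radians(f['fovy'])/2)
    return np.stack([f['cx']+F*p[...,0]/-p[...,2], f['cy']-F*p[...,1]/-p[...,2]],-1)
def ray(f,u,v):
    E=np.array(f['extrinsics']);F=240/np.tan(np.radians(f['fovy'])/2)
    d=E[:3,:3]@np.array([(u-f['cx'])/F,-(v-f['cy'])/F,-1.]);return E[:3,3],d/np.linalg.norm(d)
def atz(f,u,v,z):
    o,d=ray(f,u,v);return o+d*(z-o[2])/d[2]
E
python3 - <<'E'
from h import *
a=grab_frame('top');b=grab_frame('scene')
for f,n in((a,'top'),(b,'scene')):
    save(f,n);print({k:(v if k!='pixels' else 0) for k,v in f.items()})
    for q in ['tray','box2','box2_knob','mug','pen_pot','notebook']:
        for r in pinpoint(q,f): print(n,q,np.round(r['centre'],3),round(r['confidence'],2),proj(f,r['centre']).round())
E
```

```text
pics
{'pixels': 0, 'fovy': 46.054103992775325, 'cx': 312.096569144491, 'cy': 241.63640966148884, 'extrinsics': array([[-0.01869089,  0.99499735, -0.09813724,  0.48173415],
       [-0.99968908, -0.02021838, -0.01459343, -0.03050372],
       [-0.01650461,  0.09783396,  0.99506588,  1.27958013],
       [ 0.        ,  0.        ,  0.        ,  1.        ]]), 'shot': 1}
top box2 [ 0.536 -0.288  0.001] 0.97 [435. 271.]
top box2 [ 0.61   0.262 -0.002] 0.87 [192. 243.]
top box2 [ 0.472  0.273 -0.004] 0.82 [188. 304.]
top box2 [ 0.529 -0.052  0.009] 0.74 [330. 276.]
top box2 [ 0.534 -0.464 -0.002] 0.67 [513. 270.]
top box2 [ 0.402 -0.2    0.005] 0.65 [398. 332.]
top box2_knob [ 0.428 -0.212  0.06 ] 0.89 [407. 321.]
top box2_knob [ 0.562 -0.461  0.06 ] 0.89 [521. 256.]
top box2_knob [ 0.532 -0.263  0.061] 0.56 [429. 271.]
top mug [ 0.687 -0.289  0.   ] 0.59 [433. 205.]
top pen_pot [0.716 0.394 0.001] 0.94 [135. 199.]
top notebook [0.796 0.039 0.001] 0.86 [288. 161.]
top notebook [ 0.691 -0.29   0.002] 0.49 [433. 203.]
{'pixels': 0, 'fovy': 56.480101532134334, 'cx': 323.0920538526966, 'cy': 241
[... 305 characters left out ...]
 0.003 0.001] 0.96 [350. 251.]
scene box2 [0.608 0.265 0.002] 0.82 [427. 318.]
scene box2 [0.472 0.272 0.002] 0.82 [453. 284.]
scene box2 [ 0.54  -0.289  0.   ] 0.8 [260. 215.]
scene box2 [ 0.528 -0.056  0.008] 0.74 [330. 243.]
scene box2 [ 0.541 -0.463 -0.   ] 0.7 [215. 195.]
scene box2 [ 0.405 -0.203 -0.004] 0.59 [311. 204.]
scene box2_knob [ 0.564 -0.456  0.062] 0.79 [209. 182.]
scene box2_knob [ 0.424 -0.21   0.062] 0.66 [305. 188.]
scene box2_knob [ 0.539 -0.261  0.06 ] 0.61 [266. 202.]
scene mug [ 0.691 -0.288  0.001] 0.89 [223. 244.]
scene pen_pot [0.718 0.394 0.001] 0.76 [464. 384.]
scene pen_pot [0.608 0.264 0.005] 0.49 [428. 317.]
scene notebook [0.796 0.039 0.003] 0.89 [299. 327.]
```

View pics/top.png

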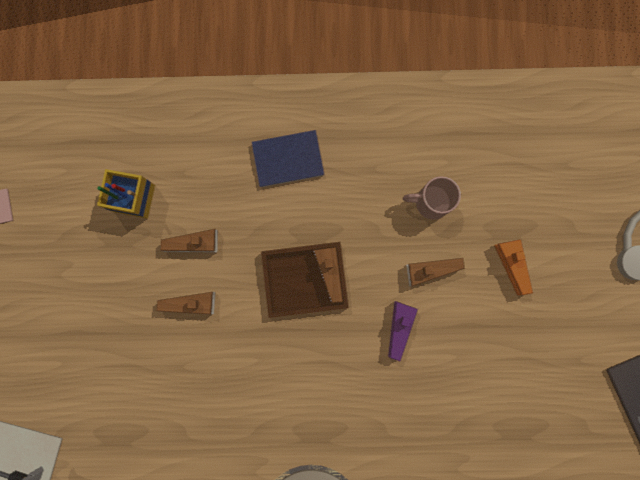

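View pics/scene.png

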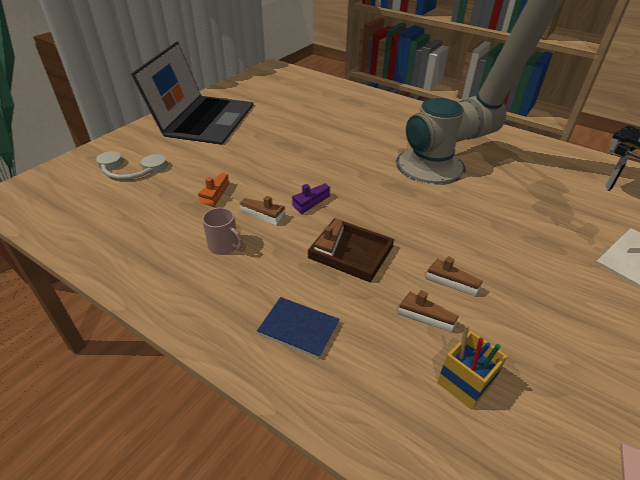

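The boxes wanted are wood-lidded with white sides. In the top view they are A (190,243), B (187,304) and C (436,270). The tray with box1 is at (304,281), with box1 at its right (-y) end. The look-alikes are orange (515,267) and purple (402,330), and both are to be left alone. Bystanders are the pot (124,194), notebook (288,158) and mug (438,197).

Run:
```python
from h import *
from scipy.spatial.transform import Rotation as R
o=get_obs();print(o['time_s'],o['eef_pos'],R.from_quat(o['eef_rot']).as_matrix().round(3),o['width'],o['force'])
f=grab_frame('wrist');print(f['fovy'],f['extrinsics'])
T=np.eye(4);T[:3,:3]=R.from_quat(o['eef_rot']).as_matrix();T[:3,3]=o['eef_pos'];print((np.linalg.inv(T)@f['extrinsics']).round(3))
```

```text
0.7 [0.18622574 0.54406109 0.20554915] [[-0.946  0.324  0.   ]
 [ 0.324  0.946  0.   ]
 [-0.     0.    -1.   ]] 0.09401824305073501 [ 0.61193565  0.0605388  -0.04971081]
58.269262936806975 [[ 3.23719816e-01 -9.20923925e-01 -2.17035954e-01  1.24338832e-01]
 [ 9.46152927e-01  3.15171518e-01  7.39023182e-02  5.65116344e-01]
 [ 3.45138228e-04 -2.29272848e-01  9.73362133e-01  3.83507386e-01]
 [ 0.00000000e+00  0.00000000e+00  0.00000000e+00  1.00000000e+00]]
[[ 0.     0.973  0.229  0.065]
 [ 1.    -0.    -0.    -0.   ]
 [-0.     0.229 -0.973 -0.178]
 [ 0.     0.     0.     1.   ]]
```

Emit:
step_arm --rows '[[[0.5,-0.5,0.5],0,0.5],[[1,-1,1],0,0.5],[[1,-1,1],0,0.5]]' --newtons 25

```text
time_s: 1.05
eef_pos: [0.2733, 0.4565, 0.2929]
eef_rot: [0.163, 0.987, -0.0, 0.0]
force: [0.4, 0.2, -0.0]
width: 0.0734
finger_force: 0.0
```

Emit:
step_arm --rows '[[[0.4,-0.3,0],0.05,0.3],[[0.8,-0.6,0],0.105,0.3],[[1,-0.9,0],0.105,0.3],[[1,-0.9,0],0.105,0.3]]'

```text
time_s: 1.45
eef_pos: [0.3762, 0.3636, 0.2921]
eef_rot: [0.003, 1.0, -0.001, 0.001]
force: [-0.6, 0.4, -0.9]
width: 0.0611
finger_force: 0.0
```

Emit:
step_arm --rows '[[[0.4,-0.3,0],0,0.3],[[0.8,-0.6,0],0,0.3],[[1,-0.9,0],0,0.3],[[1,-0.9,0],0,0.3],[[1,-0.9,0],0,0.3],[[1,-0.9,0],0,0.3]]'

```text
time_s: 2.05
eef_pos: [0.4718, 0.2787, 0.2922]
eef_rot: [-0.001, 1.0, 0.001, -0.0]
force: [0.0, -0.2, -0.1]
width: 0.0609
finger_force: 0.0
```

```bash
cat >> h.py <<'E'
import pickle
def shoot(n):
    f=grab_frame('wrist');save(f,n);pickle.dump(f,open(n+'.pkl','wb'))
    o=get_obs();print(n,o['time_s'],o['eef_pos'].round(4) if hasattr(o['eef_pos'],'round') else o['eef_pos'])
    for q in ['box2','box2_knob','tray']:
        for r in pinpoint(q,f): print(q,np.round(r['centre'],4),round(r['confidence'],2),proj(f,r['centre']).round())
    return f
E
python3 -c "
from h import *
shoot('w1')"
```

```text
w1 2.1 [0.4717 0.2788 0.2923]
box2 [4.736e-01 2.695e-01 3.000e-04] 0.94 [307. 201.]
box2 [ 0.531  -0.0536  0.0047] 0.87 [ 18. 252.]
box2 [0.6057 0.2629 0.    ] 0.79 [301. 313.]
box2_knob [ 0.4736  0.2702 -0.0006] 0.29 [307. 201.]
tray [ 5.262e-01  4.800e-03 -4.000e-04] 0.62 [ 72. 247.]
tray [0.474  0.2701 0.003 ] 0.32 [307. 202.]
```

View pics/w1.png

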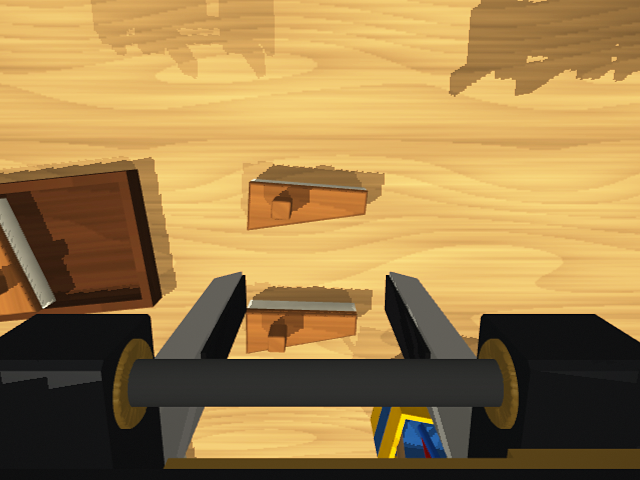

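Run:
```python
import cv2
i=cv2.imread('pics/w1.png')[150:370,230:400]
cv2.imwrite('pics/c1.png',cv2.resize(i[:120],None,fx=4.7,fy=4.7,interpolation=cv2.INTER_NEAREST))
```

```text
(no output)
```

View pics/c1.png

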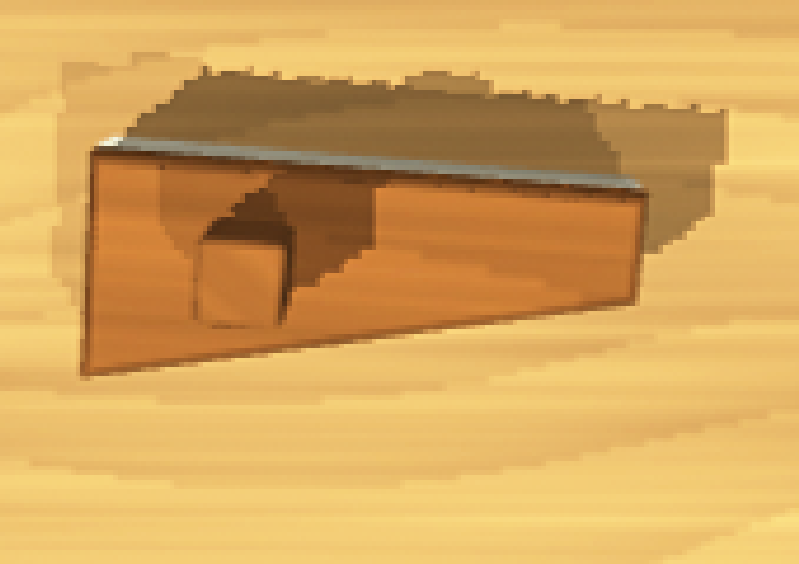

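Emit:
step_arm --rows '[[[-0.4,0,0],0,0.3],[[-0.7,0,0],0,0.3],[[-0.7,0,0],0,0.3],[[-0.7,0,0],0,0.3]]'

```text
time_s: 2.65
eef_pos: [0.4025, 0.278, 0.2927]
eef_rot: [-0.001, 1.0, 0.0, 0.001]
force: [0.2, 0.1, 0.7]
width: 0.061
finger_force: 0.0
```

```bash
cat > fit.py <<'E'
from h import *
from scipy.optimize import minimize
PL=np.array([[60,-18.5],[60,31.5],[-60,5.5],[-60,-18.5]])/1e3
def hull(f,P):
    return cv2.convexHull(proj(f,P).astype(np.float32))
def render(f,p,z0=0.,s=8):
    x,y,a=p[:3];c,sn=np.cos(a),np.sin(a);R=np.array([[c,-sn],[sn,c]])
    t=np.array([x,y])
    top=np.array([[57,-15.5],[57,27.8],[-57,3.2],[-57,-15.5]])/1e3
    m=np.zeros((480,640),np.uint8)
    L=np.vstack([np.c_[PL@R.T+t,np.full(4,z0+.037)],np.c_[top@R.T+t,np.full(4,z0+.040)]])
    k=np.array([[15,-7],[33,-7],[33,11],[15,11]])/1e3@R.T+t
    K=np.vstack([np.c_[k,np.full(4,z0+.04)],np.c_[k,np.full(4,z0+.072)]])
    for P in(L,K):
        h=hull(f,P);cv2.fillConvexPoly(m,np.round(h*16).astype(np.int32),255,lineType=cv2.LINE_AA,shift=4)
    return m/255.
def lidmask(f,hmax=16):
    hsv=cv2.cvtColor(f['pixels'],cv2.COLOR_RGB2HSV)
    return ((hsv[...,0]<=hmax)&(hsv[...,1]>110)).astype(float)
def fit(fs,p0,z0=0.,masks=None,free_z=False):
    masks=masks or [lidmask(f) for f in fs]
    def cost(p):
        c=0
        for f,M in zip(fs,masks):
            q=np.array(p0[:3]);uv=proj(f,[q[0],q[1],.03]).astype(int)
            r=110;y0,y1=max(uv[1]-r,0),uv[1]+r;x0,x1=max(uv[0]-r,0),uv[0]+r
            m=render(f,p,p[3] if free_z else z0)[y0:y1,x0:x1];N=M[y0:y1,x0:x1]
            c+=1-np.minimum(m,N).sum()/np.maximum(m,N).sum()
        return c/len(fs)
    b=None
    for da in(-.12,0,.12):
        x=np.array(list(p0[:2])+[p0[2]+da]+([z0] if free_z else []))
        S=np.vstack([x]+[x+d for d in np.diag([.006,.006,.08,.005][:len(x)])])
        r=minimize(cost,x,method='Nelder-Mead',options=dict(initial_simplex=S,xatol=1e-5,fatol=1e-5,maxiter=250))
        if b is None or r.fun<b.fun:b=r
    return b.x.round(4),round(b.fun,3)
E
python3 - <<'E'
from fit import *
f2=shoot('w2');f1=pickle.load(open('w1.pkl','rb'))
d=f1['pixels'];print(cv2.cvtColor(d,cv2.COLOR_RGB2HSV)[[215,205,170,130,200],[330,260,300,300,450]])
for n,p in(('B',(.472,.270,-1.57)),('A',(.607,.263,-1.57))):
    for F in ([f1],[f2],[f1,f2]):
        if n=='A' and len(F)==1 and F[0] is f1: continue
        G=F if n=='B' else [f2]
        print(n,len(G),fit(G,p))
    print(n,'freez',fit([f1,f2] if n=='B' else [f2],p,free_z=True))
E
```

```text
w2 2.7 [0.4032 0.278  0.2925]
box2 [4.743e-01 2.731e-01 2.000e-04] 0.69 [311. 261.]
box2 [ 0.5291 -0.0547  0.003 ] 0.65 [ 28. 307.]
box2 [ 0.608   0.2635 -0.0016] 0.63 [303. 367.]
tray [5.235e-01 7.400e-03 5.000e-04] 0.71 [ 82. 302.]
[[ 15 185 209]
 [ 15 184 209]
 [ 17 149 130]
 [ 20 138 237]
 [ 20 136 238]]
B 1 (array([ 0.4713,  0.2706, -1.6477]), np.float64(0.163))
B 1 (array([ 0.4704,  0.2711, -1.6472]), np.float64(0.126))
B 2 (array([ 0.4708,  0.2709, -1.6432]), np.float64(0.152))
B freez (array([ 0.472 ,  0.2705, -1.6464, -0.0047]), np.float64(0.143))
A 1 (array([ 0.6289,  0.2538, -1.9592]), np.float64(0.967))
A 1 (array([ 0.6289,  0.2538, -1.9592]), np.float64(0.967))
A freez (array([ 1.0424,  0.1474, -1.6886, -0.5826]), np.float64(0.96))
```

View pics/w2.png

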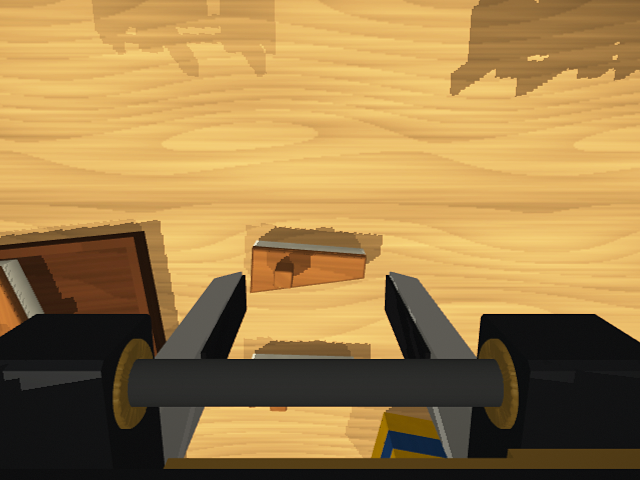

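Emit:
step_arm --rows '[[[0.5,0,0],0,0.3],[[1,0,0],0,0.3],[[1,0,0],0,0.3],[[1,0,0],0,0.3]]'

```text
time_s: 3.25
eef_pos: [0.5039, 0.2771, 0.2906]
eef_rot: [0.001, 1.0, -0.0, -0.001]
force: [0.2, 0.0, 0.5]
width: 0.0611
finger_force: 0.0
```

Emit:
step_arm --rows '[[[0.5,0,0],0,0.3],[[1,0,0],0,0.3],[[1,0,0],0,0.3],[[1,0,0],0,0.3]]'

```text
time_s: 3.65
eef_pos: [0.6022, 0.2774, 0.2911]
eef_rot: [0.0, 1.0, -0.0, -0.001]
force: [-0.5, 0.2, 0.4]
width: 0.0612
finger_force: 0.0
```

Run:
```python
from fit import *
f3=shoot('w3')
f1,f2=[pickle.load(open(n+'.pkl','rb')) for n in('w1','w2')]
K=np.ones((5,5),np.uint8)
def M(f): 
    return cv2.morphologyEx(lidmask(f).astype(np.uint8),cv2.MORPH_CLOSE,K).astype(float)
for n,p,F in(('B',(.472,.270,-1.64),[f1,f2,f3]),('A',(.607,.263,-1.57),[f3])):
    for G in [[f] for f in F]+[F]:
        print(n,fit(G,p,masks=[M(f) for f in G]))
    if n=='B': print(n,'freez',fit(F,p,free_z=True,masks=[M(f) for f in F]))
v=f3['pixels'].copy()[...,::-1].copy()
for p in((.4708,.2708,-1.645),):
    c,_=cv2.findContours((render(f3,p)>.5).astype(np.uint8),0,1);cv2.drawContours(v,c,-1,(0,0,255),1)
m=cv2.cvtColor((M(f3)*255).astype(np.uint8),cv2.COLOR_GRAY2BGR)
cv2.imwrite('pics/d3.png',np.vstack([v[50:350,0:560],m[50:350,0:560]]))
```

```text
w3 3.7 [0.6014 0.2775 0.292 ]
box2 [ 6.077e-01  2.590e-01 -3.000e-04] 0.95 [299. 205.]
box2 [0.4726 0.2702 0.0014] 0.81 [308.  74.]
box2_knob [ 0.7159  0.3961 -0.001 ] 0.26 [418. 298.]
tray [ 0.5226  0.0064 -0.0012] 0.75 [ 59. 125.]
B (array([ 0.4713,  0.2704, -1.6453]), np.float64(0.25))
B (array([ 0.4704,  0.2709, -1.6484]), np.float64(0.265))
B (array([ 0.4718,  0.2707, -1.6507]), np.float64(0.079))
B (array([ 0.4713,  0.2709, -1.6442]), np.float64(0.206))
B freez (array([ 0.4716,  0.2704, -1.6475, -0.003 ]), np.float64(0.198))
A (array([ 0.6068,  0.2638, -1.6047]), np.float64(0.156))
A (array([ 0.6068,  0.2638, -1.6047]), np.float64(0.156))
```

View pics/d3.png

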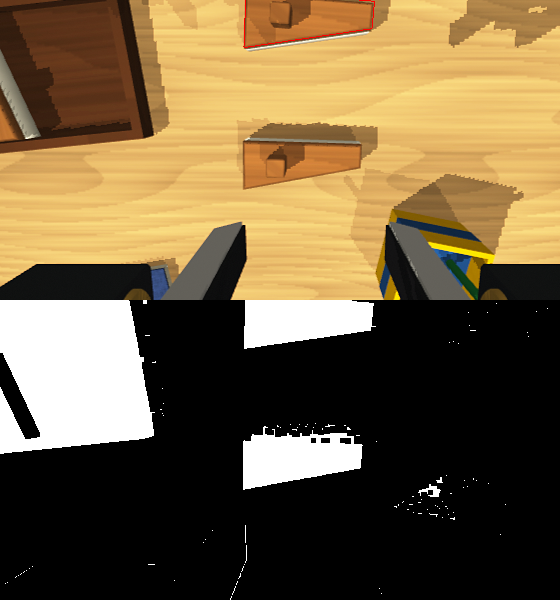

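The overlay matches B at (308,74), and A is at (300,155) in the crop, with the mask clean. Next I measure the tray and C.

Emit:
step_arm --rows '[[[-0.2,-0.45,0],0,0.3],[[-0.4,-0.95,0],0,0.3],[[-0.4,-0.95,0],0,0.3],[[-0.4,-0.95,0],0,0.3]]'

```text
time_s: 4.25
eef_pos: [0.5616, 0.1819, 0.2937]
eef_rot: [0.001, 1.0, 0.001, 0.001]
force: [-0.0, 0.7, 0.4]
width: 0.0608
finger_force: 0.0
```

Emit:
step_arm --rows '[[[-0.2,-0.45,0],0,0.3],[[-0.4,-0.95,0],0,0.3],[[-0.4,-0.95,0],0,0.3],[[-0.4,-0.95,0],0,0.3]]'

```text
time_s: 4.65
eef_pos: [0.5231, 0.088, 0.2928]
eef_rot: [0.0, 1.0, 0.001, 0.001]
force: [-0.3, -0.7, -0.3]
width: 0.0612
finger_force: 0.0
```

Emit:
step_arm --rows '[[[0,-0.45,0],0,0.3],[[0,-0.85,0],0,0.3],[[0,-0.85,0],0,0.3],[[0,-0.85,0],0,0.3]]'

```text
time_s: 5.05
eef_pos: [0.5239, 0.0037, 0.292]
eef_rot: [-0.0, 1.0, 0.001, 0.0]
force: [0.5, -0.2, 0.7]
width: 0.0609
finger_force: 0.0
```

Run:
```python
from fit import *
f=shoot('w4')
```

```text
w4 5.1 [0.5237 0.0042 0.292 ]
box2 [ 4.718e-01  2.730e-01 -1.000e-04] 0.92 [566. 151.]
box2 [ 0.5277 -0.0539  0.0019] 0.87 [262. 203.]
box2 [ 0.4002 -0.1978 -0.0021] 0.84 [120.  80.]
box2 [ 0.539  -0.2843 -0.0014] 0.72 [ 55. 212.]
box2 [ 6.054e-01  2.606e-01 -5.000e-04] 0.6 [540. 270.]
box2_knob [ 0.5336 -0.261   0.0653] 0.62 [ 37. 219.]
box2_knob [ 0.4222 -0.2076  0.0613] 0.61 [81. 96.]
tray [0.526  0.0077 0.0014] 0.7 [318. 201.]
```

Emit:
step_arm --rows '[[[0.2,-0.45,0],0,0.3],[[0.4,-0.95,0],0,0.3],[[0.4,-0.95,0],0,0.3],[[0.4,-0.95,0],0,0.3]]'

```text
time_s: 5.65
eef_pos: [0.5633, -0.0924, 0.2915]
eef_rot: [0.0, 1.0, 0.001, -0.0]
force: [-0.0, 0.9, 0.2]
width: 0.0611
finger_force: 0.0
```

Run:
```python
from fit import *
f=shoot('w5')
```

```text
w5 5.7 [ 0.5628 -0.0915  0.2918]
box2 [ 0.5356 -0.2868 -0.0038] 0.97 [137. 174.]
box2 [ 0.6071  0.261  -0.0038] 0.92 [628. 237.]
box2 [ 0.4002 -0.1989 -0.0027] 0.78 [210.  40.]
box2 [ 0.5299 -0.0544  0.0039] 0.76 [351. 169.]
box2_knob [ 0.5342 -0.2605  0.064 ] 0.79 [135. 178.]
box2_knob [ 0.4256 -0.2076  0.0608] 0.62 [185.  54.]
box2_knob [ 0.5393 -0.2857 -0.0025] 0.39 [138. 177.]
tray [5.242e-01 9.800e-03 4.000e-04] 0.8 [410. 163.]
```

Emit:
step_arm --rows '[[[0.0,-0.45,0],0,0.3],[[0.0,-0.95,0],0,0.3],[[0.0,-1,0],0,0.3],[[0,-1,0],0,0.3]]'

```text
time_s: 6.25
eef_pos: [0.5626, -0.1925, 0.2921]
eef_rot: [0.001, 1.0, 0.0, -0.0]
force: [-0.4, 0.8, -0.6]
width: 0.0611
finger_force: 0.0
```

Run:
```python
from fit import *
f6=shoot('w6');f4,f5=[pickle.load(open(n+'.pkl','rb')) for n in('w4','w5')]
cv2.imwrite('pics/e.png',np.vstack([f4['pixels'][50:340,60:580],f6['pixels'][50:340,60:580]])[...,::-1])
O=np.ones((3,3),np.uint8)
from fit import lidmask
for g in([f6],[f5],[f5,f6]): print('C',fit(g,(.538,-.289,1.7),masks=[cv2.morphologyEx(lidmask(x),cv2.MORPH_OPEN,O) for x in g]))
```

```text
w6 6.3 [ 0.5626 -0.1914  0.2922]
box2 [ 0.5395 -0.4593  0.002 ] 0.96 [ 68. 178.]
box2 [ 0.527  -0.0553  0.006 ] 0.68 [444. 167.]
box2 [ 0.4003 -0.1989 -0.0045] 0.66 [309.  41.]
box2 [ 0.5407 -0.2854 -0.0022] 0.56 [230. 179.]
box2_knob [ 0.5587 -0.4591  0.0638] 0.85 [ 35. 205.]
box2_knob [ 0.4222 -0.2094  0.0635] 0.75 [296.  50.]
box2_knob [ 0.5321 -0.2602  0.064 ] 0.67 [243. 176.]
tray [0.5248 0.008  0.0021] 0.88 [502. 164.]
tray [ 0.6935 -0.2926  0.0014] 0.47 [229. 311.]
C (array([ 0.5382, -0.2854,  1.6636]), np.float64(0.042))
C (array([ 0.5379, -0.2842,  1.6581]), np.float64(0.041))
C (array([ 0.538 , -0.2845,  1.6609]), np.float64(0.045))
```

View pics/e.png

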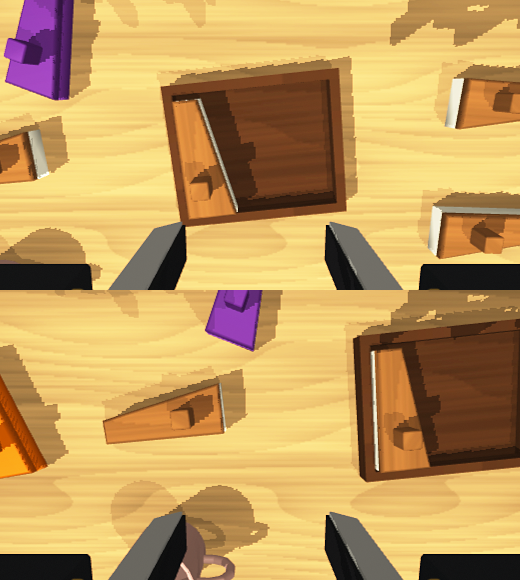

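```bash
cat > tray.py <<'E'
from fit import *
def trayfit(fs,p0=(.525,.007,.09)):
    def rend(f,p):
        c,s=np.cos(p[2]),np.sin(p[2]);R=np.array([[c,-s],[s,c]])
        q=np.array([[.074,.089],[-.074,.089],[-.074,-.089],[.074,-.089]])@R.T+p[:2]
        m=np.zeros((480,640),np.uint8)
        cv2.fillConvexPoly(m,np.round(hull(f,np.vstack([np.c_[q,np.zeros(4)],np.c_[q,np.full(4,.03)]]))*16).astype(np.int32),255,lineType=cv2.LINE_AA,shift=4)
        return m/255.
    Ms=[]
    for f in fs:
        m=cv2.morphologyEx(lidmask(f,14).astype(np.uint8),cv2.MORPH_OPEN,np.ones((5,5),np.uint8))
        n,l,st,ce=cv2.connectedComponentsWithStats(m);u=proj(f,[p0[0],p0[1]+.03,.01]).astype(int)
        k=1+np.argmin(np.hypot(*(ce[1:]-u).T)+1e4*(st[1:,4]<2000));c,_=cv2.findContours((l==k).astype(np.uint8),0,1)
        M=np.zeros((480,640),np.uint8);cv2.fillConvexPoly(M,cv2.convexHull(np.vstack(c)),1);Ms.append(M)
    def cost(p):return sum(1-np.minimum(rend(f,p),M).sum()/np.maximum(rend(f,p),M).sum() for f,M in zip(fs,Ms))/len(fs)
    x=np.array(p0);r=minimize(cost,x,method='Nelder-Mead',options=dict(initial_simplex=np.vstack([x]+[x+d for d in np.diag([.006,.006,.06])]),xatol=1e-5,fatol=1e-5))
    return r.x.round(4),round(r.fun,4)
E
python3 - <<'E'
from tray import *
f4,f5,f6=[pickle.load(open(n+'.pkl','rb')) for n in('w4','w5','w6')]
for g in([f4],[f5],[f4,f5]):print('tray',trayfit(g))
def b1(f):
    h=cv2.cvtColor(f['pixels'],cv2.COLOR_RGB2HSV);m=((h[...,2]>150)&(h[...,1]>110)&(h[...,0]<=17)).astype(np.uint8)
    m=cv2.morphologyEx(m,cv2.MORPH_OPEN,np.ones((3,3),np.uint8))
    n,l,st,ce=cv2.connectedComponentsWithStats(m);u=proj(f,[.527,-.052,.048]).astype(int)
    k=1+np.argmin(np.hypot(*(ce[1:]-u).T)+1e4*(st[1:,4]<300));return cv2.morphologyEx((l==k).astype(np.uint8),cv2.MORPH_CLOSE,np.ones((9,9),np.uint8)).astype(float)
for g in([f4],[f5],[f6],[f4,f5,f6]):print('box1',fit(g,(.527,-.053,.09),.008,masks=[b1(f) for f in g]))
E
```

```text
tray (array([0.5212, 0.005 , 0.1021]), np.float64(0.0162))
tray (array([0.5213, 0.0048, 0.103 ]), np.float64(0.0174))
tray (array([0.5214, 0.0051, 0.1011]), np.float64(0.017))
box1 (array([ 0.53  , -0.0532,  0.1004]), np.float64(0.2))
box1 (array([ 0.53  , -0.0531,  0.091 ]), np.float64(0.148))
box1 (array([ 0.5296, -0.0544,  0.1076]), np.float64(0.157))
box1 (array([ 0.5296, -0.0542,  0.1076]), np.float64(0.17))
```

The purple box is at the top left, C is at (165,410) in the stack, the tray and box1 are clear, and the mug is at the bottom. The measured poses (x, y in m, yaw in rad) are:

| Thing | x | y | yaw |
|---|---|---|---|
| Tray | 0.5213 | 0.005 | 0.102 |
| C | 0.538 | -0.2848 | 1.661 |

I'll grasp C first and put it in slot 3.

Emit:
step_arm --rows '[[[-0.15,-0.35,-0.3],0.0287,-0.1],[[-0.287,-0.697,-0.7],0.0287,-0.1],[[-0.287,-0.697,-1],0.0287,-0.1],[[-0.287,-0.697,-1],0.0287,-0.1],[[-0.287,-0.697,-1],0.0287,-0.1]]'

```text
time_s: 6.95
eef_pos: [0.5346, -0.2612, 0.1926]
eef_rot: [-0.046, 0.999, 0.0, 0.0]
force: [0.3, -0.3, 0.6]
width: 0.042
finger_force: 0.0
```

Emit:
step_arm --rows '[[[0,0,-0.3],0,-0.1],[[0,0,-0.6],0,-0.1],[[0,0,-0.9],0,-0.1],[[0,0,-1],0,-0.1],[[0,0,-1],0,-0.1],[[0,0,-1],0,-0.1]]'

```text
time_s: 7.55
eef_pos: [0.5359, -0.2627, 0.0943]
eef_rot: [-0.046, 0.999, -0.001, 0.002]
force: [-0.3, -0.3, -0.2]
width: 0.0423
finger_force: 0.0
```

Run:
```python
from h import *
for i in range(4): 
    f=grab_frame('wrist');o=get_obs();print(np.round(o['eef_pos'],4))
save(f,'w7')
```

```text
[ 0.5359 -0.2628  0.0944]
[ 0.5357 -0.2629  0.0943]
[ 0.5354 -0.2629  0.0941]
[ 0.5351 -0.2628  0.0937]
```

View pics/w7.png

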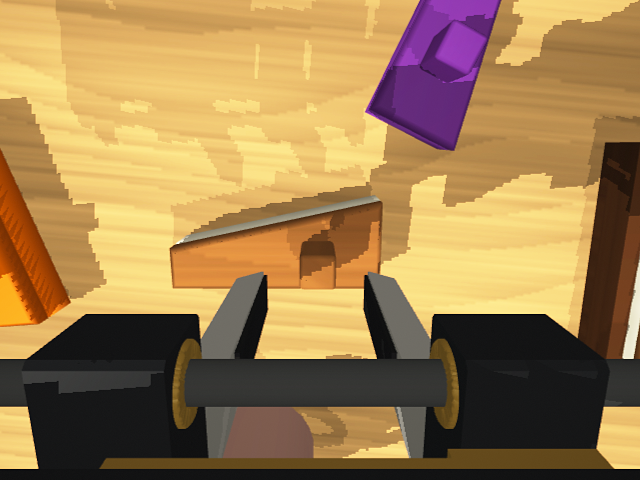

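The picture shows the knob at (318,262) centred between the fingers, with the mug well behind. I'll lower and grip.

Emit:
step_arm --rows '[[[-0.01,0.015,-0.2],0,-0.1],[[-0.01,0.015,-0.4],0,-0.1],[[-0.01,0.015,-0.49],0,-0.1],[[-0.01,0.015,-0.49],0,-0.1],[[-0.01,0.015,-0.49],0,-1],[[-0.01,0.015,-0.49],0,-1],[[-0.01,0.015,-0.49],0,-1],[[-0.01,0.015,-0.49],0,-1],[[-0.01,0.015,-0.49],0,-1],[[-0.01,0.015,-0.49],0,-1]]' --newtons 30

```text
time_s: 8.75
eef_pos: [0.5337, -0.2613, 0.0439]
eef_rot: [-0.045, 0.999, -0.001, 0.001]
force: [-0.5, -0.8, 4.5]
width: 0.0179
finger_force: 30.0
```

Emit:
step_arm --rows '[[[0,0,0.05],0,-1],[[0,0,0.2],0,-1],[[0,0,0.5],0,-1],[[0,0,0.8],0,-1],[[0,0,0.8],0,-1]]'

```text
time_s: 9.25
eef_pos: [0.5354, -0.262, 0.1268]
eef_rot: [-0.045, 0.999, -0.002, 0.003]
force: [1.8, 0.0, -1.0]
width: 0.0175
finger_force: 30.0
```

Run:
```python
from h import *
o=get_obs();print(o['eef_pos'],o['eef_rot'],o['width'],o['finger_force'])
f=grab_frame('wrist');pickle.dump(f,open('w8.pkl','wb'));cv2.imwrite('pics/w8.png',f['pixels'][180:330,140:460,::-1].repeat(2,0).repeat(2,1))
```

```text
[ 0.53538723 -0.26197649  0.12676829] [-0.04514152  0.998974   -0.00198298  0.0030432 ] 0.017455570469472534 29.999662935733795
```

View pics/w8.png

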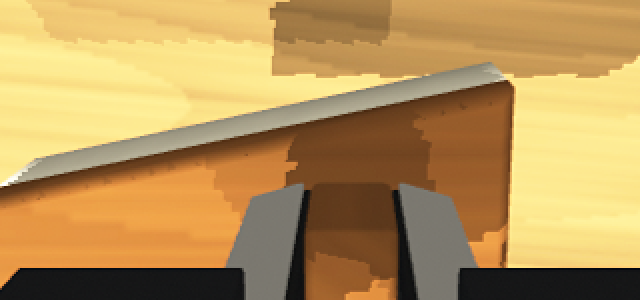

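Emit:
step_arm --rows '[[[0,0,0.25],0,-1],[[0,0.1,0.45],-0.03,-1],[[0.0,0.3,0.5],-0.07,-1],[[0.0,0.5,0.5],-0.11,-1],[[0.0,0.75,0.5],-0.15,-1],[[0.0,1,0.5],-0.19,-1],[[0.0,1,0.5],-0.2,-1]]'

```text
time_s: 10.0
eef_pos: [0.5312, -0.1569, 0.1707]
eef_rot: [0.266, 0.964, 0.001, -0.003]
force: [-1.1, -0.8, -1.5]
width: 0.0178
finger_force: 30.0
```

Emit:
step_arm --rows '[[[0,0.25,0],-0.04,-1],[[0,0.5,0],-0.08,-1],[[0.0,0.75,0],-0.12,-1],[[0.0,1,0],-0.16,-1],[[0.0,1,0],-0.2,-1],[[0.0,1,0],-0.2,-1]]'

```text
time_s: 10.6
eef_pos: [0.5317, -0.0596, 0.171]
eef_rot: [0.55, 0.835, -0.001, -0.002]
force: [0.8, -0.4, -1.1]
width: 0.0178
finger_force: 30.0
```

Emit:
step_arm --rows '[[[0,0.25,0],-0.04,-1],[[0,0.5,0],-0.08,-1],[[0.06,0.75,0],-0.0962,-1],[[0.06,0.9,0],-0.0962,-1],[[0.06,0.9,0],-0.0962,-1],[[0.06,0.9,0],-0.0962,-1],[[0.06,0.9,0],-0.0962,-1]]'

```text
time_s: 11.3
eef_pos: [0.5389, 0.0281, 0.1729]
eef_rot: [0.67, 0.742, -0.0, 0.0]
force: [-0.7, 0.8, -1.1]
width: 0.018
finger_force: 30.0
```

```bash
cat > st.py <<'E'
from h import *
import sys
from scipy.spatial.transform import Rotation as R
grab_frame('top')
o=get_obs();m=R.from_quat(o['eef_rot']).as_matrix()
print(o['time_s'],np.round(o['eef_pos'],4),'ang',np.arctan2(m[1,1],m[0,1]).round(4),'toolz',m[:,2].round(4),o['width'],o['finger_force'],np.round(o['force'],1),np.round(o['joint_pos'],2))
E
python3 st.py
```

```text
11.35 [0.539  0.0281 0.1729] ang 0.1019 toolz [-3.e-04 -6.e-04 -1.e+00] 0.018138677092843353 29.99954402446747 [ 0.3  0.3 -1.6] [-0.08  0.24  1.63 -0.    1.26 -0.18]
```

Emit:
step_arm --rows '[[[0.02,0,-0.2],0,-1],[[0.04,0.007,-0.4],0,-1],[[0.04,0.007,-0.6],0,-1],[[0.04,0.007,-0.75],0,-1],[[0.04,0.007,-0.75],0,-1],[[0.04,0.007,-0.75],0,-1],[[0.04,0.007,-0.75],0,-1]]'

```text
time_s: 12.05
eef_pos: [0.544, 0.0295, 0.0991]
eef_rot: [0.67, 0.742, 0.001, 0.001]
force: [0.0, -0.8, -2.8]
width: 0.0176
finger_force: 30.0
```

```bash
python3 st.py
python3 - <<'E'
from h import *
f=grab_frame('wrist');save(f,'w9');pickle.dump(f,open('w9.pkl','wb'))
E
```

```text
12.1 [0.5441 0.0296 0.0992] ang 0.102 toolz [ 2.4e-03 -3.0e-04 -1.0e+00] 0.017888416718504926 29.999575316905975 [ 0.  -0.1 -1. ] [-0.07  0.31  1.74 -0.    1.09 -0.18]
```

View pics/w9.png

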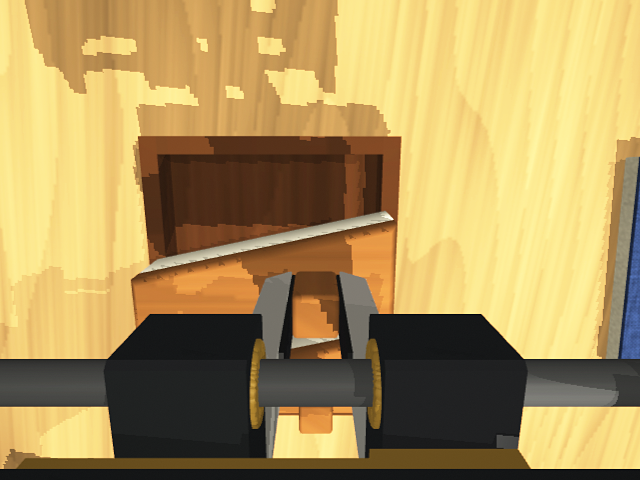

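The view shows the held box parallel to the tray. Its slant faces the +y wall at (150-390, 145-265), where the floor is still free. I'll lower it.

Emit:
step_arm --rows '[[[-0.01,-0.007,-0.15],0,-1],[[-0.01,-0.007,-0.3],0,-1],[[-0.01,-0.007,-0.4],0,-1],[[-0.01,-0.007,-0.44],0,-1],[[-0.01,-0.007,-0.46],0,-1],[[-0.01,-0.007,-0.47],0,-1],[[-0.01,-0.007,-0.475],0,-1],[[-0.01,-0.007,-0.475],0,-1]]'

```text
time_s: 12.95
eef_pos: [0.5424, 0.0293, 0.0519]
eef_rot: [0.67, 0.742, 0.0, 0.0]
force: [-1.7, -0.2, 4.2]
width: 0.0175
finger_force: 30.0
```

```bash
python3 st.py
```

```text
13.0 [0.5424 0.0293 0.0519] ang 0.1023 toolz [ 1.1e-03 -1.0e-04 -1.0e+00] 0.017586076778119665 30.003890991210938 [-1.9  0.3  5.5] [-0.07  0.36  1.8  -0.    0.98 -0.18]
```

Emit:
step_arm --rows '[[[0,0,0],0,-0.3],[[0,0,0],0,-0.3],[[0,0,0],0,-0.3],[[0,0,0.1],0,-0.3],[[0,0,0.3],0,-0.3],[[0,0,0.6],0,-0.3],[[0,0,1],0,-0.3],[[0,0,1],0,-0.3]]'

```text
time_s: 13.8
eef_pos: [0.5462, 0.029, 0.1565]
eef_rot: [0.67, 0.742, 0.004, 0.005]
force: [1.0, 0.1, 0.2]
width: 0.0327
finger_force: 0.0
```

Emit:
step_arm --rows '[[[0,-0.1,0.5],0.04,-0.3],[[0,-0.3,1],0.08,-0.3],[[0,-0.3,1],0.12,-0.3],[[0,-0.3,1],0.16,-0.3],[[0,-0.3,1],0.2,-0.3],[[0,-0.3,1],0.24,-0.3],[[0,-0.3,1],0.28,-0.3],[[0,-0.3,1],0.32,-0.3],[[0,-0.3,1],0.36,-0.3],[[0,-0.3,1],0.4,-0.3]]'

```text
time_s: 14.8
eef_pos: [0.5418, -0.0007, 0.2502]
eef_rot: [0.103, 0.995, 0.0, -0.0]
force: [0.9, -0.3, -0.0]
width: 0.033
finger_force: 0.0
```

Emit:
step_arm --rows '[[[0,0,0.1],0.0675,-0.3],[[0,0,0.1],0.0675,-0.3],[[0,0,0.1],0.0675,-0.3]]'

```text
time_s: 15.1
eef_pos: [0.542, -0.0007, 0.2605]
eef_rot: [0.0, 1.0, 0.0, -0.0]
force: [1.1, -1.0, -0.5]
width: 0.0328
finger_force: 0.0
```

```bash
python3 st.py
python3 - <<'E'
from tray import *
f=grab_frame('wrist');pickle.dump(f,open('w10.pkl','wb'));t,c=trayfit([f]);print(t,c)
def lid(f,p,z):
    h=cv2.cvtColor(f['pixels'],cv2.COLOR_RGB2HSV);m=((h[...,2]>140)&(h[...,1]>110)&(h[...,0]<=17)).astype(np.uint8)
    r=(render(f,p,z)>.5).astype(np.uint8)
    m=cv2.morphologyEx(m,cv2.MORPH_CLOSE,np.ones((7,7),np.uint8))
    return (m*cv2.dilate(r,np.ones((13,13),np.uint8))).astype(float)
v=f['pixels'][...,::-1].copy()
for n,p in(('b1',(.5295,-.0535,.102)),('s3',(.5193,.0244,.102))):
    q,c=fit([f],p,.008,masks=[lid(f,p,.008)]);print(n,q,c)
    R=np.array([[np.cos(t[2]),np.sin(t[2])],[-np.sin(t[2]),np.cos(t[2])]]);print('in tray',(R@(q[:2]-t[:2])*1e3).round(1))
    k,_=cv2.findContours((render(f,q,.008)>.5).astype(np.uint8),0,1);cv2.drawContours(v,k,-1,(0,0,255),1)
cv2.imwrite('pics/w10.png',cv2.resize(v[60:330,180:520],None,fx=2.2,fy=2.2))
E
```

```text
15.15 [ 0.5419 -0.0007  0.2603] ang 1.5695 toolz [-6.e-04  2.e-04 -1.e+00] 0.03266082520235772 0.0 [ 0.4 -0.2 -0.2] [-0.13  0.2   1.47  0.    1.47 -1.7 ]
[0.5213 0.005  0.1025] 0.016
b1 [ 0.5297 -0.0539  0.0971] 0.134
in tray [  2.3 -59.5]
s3 [0.5201 0.0243 0.102 ] 0.093
in tray [ 0.8 19.3]
```

View pics/w10.png

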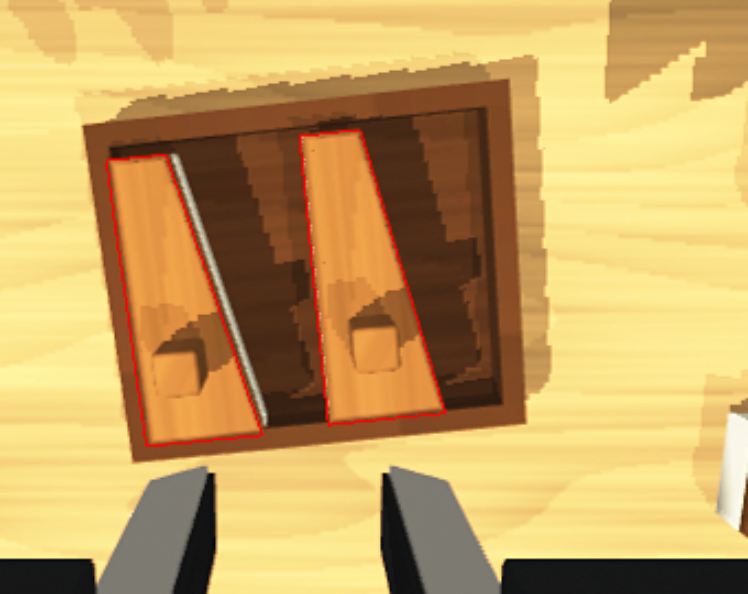

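Slot 3 sits at (0.8, 19.3) mm in the tray and the outlines match, so the placement is within 1 mm. Next is B, which goes into slot 2.

Emit:
step_arm --rows '[[[-0.2,0.4,0],0,-0.1],[[-0.3,0.8,0],-0.024,-0.1],[[-0.3,1,0],-0.024,-0.1],[[-0.3,1,0],-0.024,-0.1]]'

```text
time_s: 15.6
eef_pos: [0.5115, 0.1015, 0.2604]
eef_rot: [0.036, 0.999, 0.001, -0.0]
force: [-0.9, 0.2, 0.2]
width: 0.0422
finger_force: 0.0
```

Emit:
step_arm --rows '[[[-0.2,0.4,-0.2],0,-0.1],[[-0.4,0.8,-0.5],0,-0.1],[[-0.4,1,-0.8],0,-0.1],[[-0.4,1,-0.8],0,-0.1]]'

```text
time_s: 16.0
eef_pos: [0.4688, 0.1997, 0.1767]
eef_rot: [0.037, 0.999, -0.001, -0.004]
force: [-0.4, 0.0, 0.2]
width: 0.0425
finger_force: 0.0
```

Emit:
step_arm --rows '[[[0,0.3,-0.3],0,-0.1],[[0,0.47,-0.7],0,-0.1],[[0,0.47,-0.8],0,-0.1],[[0,0.47,-0.8],0,-0.1],[[0,0.47,-0.8],0,-0.1]]'

```text
time_s: 16.5
eef_pos: [0.4737, 0.2451, 0.1021]
eef_rot: [0.038, 0.999, 0.0, 0.001]
force: [-0.9, 0.2, 0.4]
width: 0.0421
finger_force: 0.0
```

```bash
python3 st.py
```

```text
16.55 [0.474  0.2454 0.1025] ang 1.4941 toolz [ 3.2e-03  5.0e-04 -1.0e+00] 0.042273412002953994 0.0 [-0.6 -0.5 -0.4] [ 0.35  0.29  1.76 -0.    1.09 -1.15]
```

Emit:
step_arm --rows '[[[-0.01,0.008,-0.2],0,-0.1],[[-0.01,0.008,-0.4],0,-0.1],[[-0.01,0.008,-0.53],0,-0.1],[[-0.01,0.008,-0.575],0,-0.1],[[-0.01,0.008,-0.575],0,-0.1],[[-0.01,0.008,-0.575],0,-1],[[-0.01,0.008,-0.575],0,-1],[[-0.01,0.008,-0.575],0,-1],[[-0.01,0.008,-0.575],0,-1],[[-0.01,0.008,-0.575],0,-1]]' --newtons 30

```text
time_s: 17.55
eef_pos: [0.4716, 0.2471, 0.0437]
eef_rot: [0.038, 0.999, 0.0, 0.001]
force: [-0.1, -0.9, 4.1]
width: 0.018
finger_force: 30.0
```

```bash
python3 st.py
```

```text
17.6 [0.4716 0.2471 0.0437] ang 1.4957 toolz [ 1.1e-03  2.0e-04 -1.0e+00] 0.018075558006490605 30.00114619731903 [0.3 0.2 5.2] [ 0.35  0.36  1.83 -0.    0.95 -1.14]
```

Emit:
step_arm --rows '[[[0,0,0.05],0,-1],[[0,0,0.2],0,-1],[[0,0,0.45],0,-1],[[0,0,0.7],0,-1],[[0,0,1],0,-1],[[0,-0.1,1],-0.03,-1],[[0,-0.3,1],-0.07,-1],[[0,-0.55,1],-0.11,-1],[[0,-0.8,1],-0.15,-1],[[0,-1,1],-0.19,-1]]'

```text
time_s: 18.6
eef_pos: [0.4705, 0.146, 0.1428]
eef_rot: [0.332, 0.943, -0.0, -0.0]
force: [0.5, -0.9, -1.3]
width: 0.0179
finger_force: 30.0
```

Emit:
step_arm --rows '[[[0.05,-0.25,0.1],-0.04,-1],[[0.1,-0.5,0.3],-0.08,-1],[[0.15,-0.75,0.3],-0.12,-1],[[0.2,-1,0.3],-0.16,-1],[[0.2,-1,0.3],-0.2,-1],[[0.2,-1,0.3],-0.2,-1]]'

```text
time_s: 19.2
eef_pos: [0.4908, 0.0465, 0.1728]
eef_rot: [0.606, 0.796, -0.0, -0.0]
force: [-0.2, -0.5, -1.3]
width: 0.0176
finger_force: 30.0
```

Emit:
step_arm --rows '[[[0.03,-0.25,0],-0.03,-1],[[0.08,-0.5,0],-0.0536,-1],[[0.08,-0.662,0],-0.0536,-1],[[0.08,-0.662,0],-0.0536,-1],[[0.08,-0.662,0],-0.0536,-1],[[0.08,-0.662,0],-0.0536,-1]]'

```text
time_s: 19.8
eef_pos: [0.4988, -0.018, 0.173]
eef_rot: [0.67, 0.743, 0.0, -0.0]
force: [0.1, 0.2, -0.9]
width: 0.0181
finger_force: 30.0
```

```bash
python3 st.py
```

```text
19.85 [ 0.4989 -0.018   0.173 ] ang 0.1038 toolz [-2.e-04  6.e-04 -1.e+00] 0.017801368572110468 29.99974876642227 [ 0.2 -0.8 -1.2] [-0.18  0.18  1.71  0.    1.24 -0.28]
```

Emit:
step_arm --rows '[[[0.005,-0.005,-0.2],0,-1],[[0.005,-0.01,-0.4],0,-1],[[0.005,-0.01,-0.6],0,-1],[[0.005,-0.01,-0.75],0,-1],[[0.005,-0.01,-0.75],0,-1],[[0.005,-0.01,-0.75],0,-1],[[0.005,-0.01,-0.75],0,-1]]'

```text
time_s: 20.55
eef_pos: [0.5005, -0.0199, 0.0991]
eef_rot: [0.67, 0.742, 0.001, 0.001]
force: [0.3, 0.0, -1.0]
width: 0.0178
finger_force: 30.0
```

```bash
python3 st.py
```

```text
20.6 [ 0.5005 -0.02    0.0991] ang 0.1024 toolz [ 2.2e-03 -3.0e-04 -1.0e+00] 0.01803875640970646 29.999713897705078 [ 0.7 -0.6 -1.2] [-0.18  0.25  1.83  0.    1.06 -0.28]
```

Emit:
step_arm --rows '[[[-0.005,0.008,-0.15],0,-1],[[-0.005,0.008,-0.3],0,-1],[[-0.005,0.008,-0.4],0,-1],[[-0.005,0.008,-0.44],0,-1],[[-0.005,0.008,-0.46],0,-1],[[-0.005,0.008,-0.47],0,-1],[[-0.005,0.008,-0.477],0,-1],[[-0.005,0.008,-0.477],0,-1]]'

```text
time_s: 21.4
eef_pos: [0.4995, -0.0194, 0.0517]
eef_rot: [0.67, 0.742, 0.0, 0.001]
force: [-1.3, 0.6, 5.4]
width: 0.0178
finger_force: 30.0
```

```bash
python3 st.py
```

```text
21.45 [ 0.4995 -0.0194  0.0517] ang 0.1019 toolz [ 1.1e-03 -2.0e-04 -1.0e+00] 0.01791164574642253 30.002797544002533 [-1.7  0.5  4.3] [-0.18  0.3   1.89  0.    0.94 -0.28]
```

Emit:
step_arm --rows '[[[0,0,0],0,-0.4],[[0,0,0],0,-0.4],[[0,0,0],0,-0.4],[[0,0,0.1],0,-0.4],[[0,0,0.3],0,-0.4],[[0,0,0.6],0,-0.3],[[0,0,1],0,-0.3],[[0,0,1],0,-0.3]]'

```text
time_s: 22.25
eef_pos: [0.5032, -0.02, 0.156]
eef_rot: [0.67, 0.742, 0.003, 0.005]
force: [0.4, 0.5, -0.4]
width: 0.0327
finger_force: 0.0
```

Emit:
step_arm --rows '[[[0,0.1,0.5],0.04,-0.3],[[0.2,0.3,1],0.08,-0.3],[[0.4,0.3,1],0.12,-0.3],[[0.4,0.3,1],0.16,-0.3],[[0.4,0.3,1],0.2,-0.3],[[0.4,0.3,1],0.24,-0.3],[[0.4,0.3,1],0.28,-0.3],[[0.4,0.3,1],0.32,-0.3],[[0.4,0.3,1],0.36,-0.3],[[0.4,0.3,1],0.4,-0.3]]'

```text
time_s: 23.25
eef_pos: [0.5388, 0.0107, 0.25]
eef_rot: [0.103, 0.995, 0.0, -0.0]
force: [0.0, 0.9, -0.6]
width: 0.033
finger_force: 0.0
```

Emit:
step_arm --rows '[[[0.1,0,0.1],0.0675,-0.3],[[0.1,0,0.1],0.0675,-0.3],[[0.1,0,0.1],0.0675,-0.3]]'

```text
time_s: 23.55
eef_pos: [0.5491, 0.0106, 0.2602]
eef_rot: [0.0, 1.0, 0.0, -0.0]
force: [0.2, -0.0, -0.1]
width: 0.033
finger_force: 0.0
```

```bash
cat > chk.py <<'E'
from tray import *
def lid(f,p,z):
    h=cv2.cvtColor(f['pixels'],cv2.COLOR_RGB2HSV);m=((h[...,2]>140)&(h[...,1]>110)&(h[...,0]<=17)).astype(np.uint8)
    r=(render(f,p,z)>.5).astype(np.uint8)
    m=cv2.morphologyEx(m,cv2.MORPH_CLOSE,np.ones((7,7),np.uint8))
    return (m*cv2.dilate(r,np.ones((13,13),np.uint8))).astype(float)
def check(f,n,items,t=(.5213,.005,.102)):
    v=f['pixels'][...,::-1].copy();t=np.array(t)
    R=np.array([[np.cos(t[2]),np.sin(t[2])],[-np.sin(t[2]),np.cos(t[2])]])
    for k,(x,y,a) in items.items():
        p=np.r_[R.T@np.array([x,y])/1e3+t[:2],t[2]+a]
        q,c=fit([f],p,.008,masks=[lid(f,p,.008)]);print(k,'in tray',(R@(q[:2]-t[:2])*1e3).round(1),'yaw err',round(q[2]-p[2],4),c)
        kk,_=cv2.findContours((render(f,q,.008)>.5).astype(np.uint8),0,1);cv2.drawContours(v,kk,-1,(0,0,255),1)
    cv2.imwrite('pics/%s.png'%n,cv2.resize(v[30:330,150:520],None,fx=1.9,fy=1.9))
E
python3 st.py
python3 - <<'E'
from chk import *
f=grab_frame('wrist');pickle.dump(f,open('w11.pkl','wb'))
check(f,'w11',dict(b1=(2,-59,0),s2=(0,-20,np.pi),s3=(.8,19.3,0)))
f3=pickle.load(open('w3.pkl','rb'))
for g in [[f3],[f3,f]]: print('A',fit(g,(.6068,.2638,-1.605),masks=[lid(x,(.6068,.2638,-1.605),0) for x in g]))
E
```

```text
23.6 [0.5488 0.0107 0.26  ] ang 1.5692 toolz [-9.e-04  2.e-04 -1.e+00] 0.03324702986707099 0.0 [0.  0.3 0.1] [-0.11  0.21  1.46  0.    1.47 -1.68]
b1 in tray [  0.7 -55. ] yaw err 0.0377 0.158
s2 in tray [  0.9 -20.6] yaw err 0.0976 0.24
s3 in tray [-1.2 16.9] yaw err -0.0163 0.147
A (array([ 0.6084,  0.2626, -1.6129]), np.float64(0.236))
A (array([ 0.6078,  0.2632, -1.6014]), np.float64(0.216))
```

I have now viewed 11 pictures, one over the limit of 10, so I'll continue on numbers alone. I'll fit the boxes jointly, since the lids are neighbours.

```bash
cat > joint.py <<'E'
from chk import *
def joint(f,items,t=(.5213,.005,.102)):
    t=np.array(t);R=np.array([[np.cos(t[2]),np.sin(t[2])],[-np.sin(t[2]),np.cos(t[2])]])
    P=np.array([np.r_[R.T@np.array([x,y])/1e3+t[:2],t[2]+a] for x,y,a in items])
    h=cv2.cvtColor(f['pixels'],cv2.COLOR_RGB2HSV);m=((h[...,2]>140)&(h[...,1]>110)&(h[...,0]<=17)).astype(float)
    U=lambda p:np.max([render(f,q,.008) for q in p.reshape(-1,3)],0)
    roi=cv2.dilate((U(P)>.3).astype(np.uint8),np.ones((11,11)))
    ys,xs=np.where(roi);sl=np.s_[ys.min():ys.max()+1,xs.min():xs.max()+1];m=(m*roi)[sl]
    sc=np.tile([1e-3,1e-3,.015],len(P));x0=P.ravel()
    cost=lambda d:np.abs(U(x0+d*sc)[sl]-m).sum()/m.sum()
    r=minimize(cost,np.zeros(len(x0)),method='Powell',bounds=[(-4,4)]*len(x0),options=dict(xtol=.02,ftol=1e-4,maxiter=6))
    q=(x0+r.x*sc).reshape(-1,3)
    for a,b in zip(q,P):print('in tray',(R@(a[:2]-t[:2])*1e3).round(1),'yaw err',round(a[2]-b[2],4))
    print('cost',round(cost(np.zeros(len(x0))),3),round(r.fun,3))
E
python3 - <<'E'
from joint import *
print('check on w10');joint(pickle.load(open('w10.pkl','rb')),[(2,-59,0),(.8,19.3,0)])
print('w11');joint(pickle.load(open('w11.pkl','rb')),[(2,-59,0),(0,-20,np.pi),(.8,19.3,0)])
E
```

```text
check on w10
in tray [  2.3 -58.9] yaw err 0.0003
in tray [ 0.8 19.2] yaw err -0.0012
cost 0.136 0.136
w11
in tray [  1.1 -57.6] yaw err -0.0014
in tray [  0.8 -21.4] yaw err 0.021
in tray [ 0.8 19.5] yaw err -0.0143
cost 0.142 0.131
```

Emit:
step_arm --rows '[[[0.2,0.5,0],0,-0.1],[[0.3,1,0],0,-0.1],[[0.3,1,0],0,-0.1],[[0.3,1,0],0,-0.1]]'

```text
time_s: 24.05
eef_pos: [0.5788, 0.1117, 0.2597]
eef_rot: [-0.001, 1.0, -0.0, -0.001]
force: [0.1, 0.2, 0.2]
width: 0.0421
finger_force: 0.0
```

Emit:
step_arm --rows '[[[0.2,0.5,0],0,-0.1],[[0.3,1,0],0,-0.1],[[0.3,1,0],0,-0.1],[[0.3,1,0],0,-0.1]]'

```text
time_s: 24.45
eef_pos: [0.6089, 0.2102, 0.2598]
eef_rot: [-0.0, 1.0, -0.001, -0.001]
force: [0.2, 0.6, -0.1]
width: 0.0424
finger_force: 0.0
```

```bash
python3 st.py
python3 - <<'E'
from chk import *
f=grab_frame('wrist');pickle.dump(f,open('w12.pkl','wb'));f3=pickle.load(open('w3.pkl','rb'))
p=(.607,.2635,-1.605)
for hm in(14,15,16):
  for vm in(0,140):
    ms=[]
    for x in(f,f3):
        h=cv2.cvtColor(x['pixels'],cv2.COLOR_RGB2HSV);m=((h[...,0]<=hm)&(h[...,1]>150)&(h[...,2]>vm)).astype(np.uint8)
        m=cv2.morphologyEx(m,cv2.MORPH_OPEN,np.ones((4,4),np.uint8));m=cv2.morphologyEx(m,cv2.MORPH_CLOSE,np.ones((5,5),np.uint8))
        ms.append((m*cv2.dilate((render(x,p)>.5).astype(np.uint8),np.ones((17,17)))).astype(float))
    print(hm,vm,fit([f],p,masks=ms[:1]),fit([f3],p,masks=ms[1:]))
for r in pinpoint('box2_knob',f)+pinpoint('box2',f):print(np.round(r['centre'],4),r['confidence'])
E
```

```text
24.5 [0.6087 0.2092 0.2601] ang 1.57 toolz [-9.0e-04 -1.6e-03 -1.0e+00] 0.04200177088996387 0.0 [-0.  -0.4  0.1] [ 0.22  0.36  1.25 -0.    1.54 -1.35]
14 0 (array([ 0.608 ,  0.2636, -1.6034]), np.float64(0.574)) (array([ 0.6085,  0.2646, -1.6013]), np.float64(0.123))
14 140 (array([ 0.6121,  0.261 , -1.6716]), np.float64(0.761)) (array([ 0.6104,  0.2638, -1.603 ]), np.float64(0.372))
15 0 (array([ 0.6084,  0.2645, -1.5992]), np.float64(0.045)) (array([ 0.6085,  0.2645, -1.5995]), np.float64(0.041))
15 140 (array([ 0.61  ,  0.2637, -1.6016]), np.float64(0.169)) (array([ 0.61  ,  0.264 , -1.6049]), np.float64(0.233))
16 0 (array([ 0.6085,  0.2641, -1.5978]), np.float64(0.034)) (array([ 0.6087,  0.2646, -1.6035]), np.float64(0.033))
16 140 (array([ 0.6098,  0.2641, -1.6025]), np.float64(0.16)) (array([ 0.6102,  0.2639, -1.6013]), np.float64(0.224))
[0.544  0.028  0.0736] 0.64
[ 0.6083  0.2615 -0.0024] 0.78
[ 0.529  -0.0534  0.0043] 0.72
[0.5209 0.0235 0.0076] 0.7
[ 0.5551 -0.0451  0.0698] 0.17
```

Run:
```python
from chk import *
p=(.4712,.2707,-1.647)
for n in('w1','w2','w3'):
    x=pickle.load(open(n+'.pkl','rb'))
    h=cv2.cvtColor(x['pixels'],cv2.COLOR_RGB2HSV);m=((h[...,0]<=16)&(h[...,1]>150)).astype(np.uint8)
    m=cv2.morphologyEx(m,cv2.MORPH_OPEN,np.ones((4,4),np.uint8));m=cv2.morphologyEx(m,cv2.MORPH_CLOSE,np.ones((5,5),np.uint8))
    print(n,fit([x],p,masks=[(m*cv2.dilate((render(x,p)>.5).astype(np.uint8),np.ones((17,17)))).astype(float)]))
c,s=np.cos(-1.6),np.sin(-1.6);print('knobA',.6085+.024*c-.002*s,.2644+.024*s+.002*c)
```

```text
w1 (array([ 0.4724,  0.2714, -1.6475]), np.float64(0.037))
w2 (array([ 0.4716,  0.2721, -1.6486]), np.float64(0.03))
w3 (array([ 0.473 ,  0.2714, -1.6489]), np.float64(0.037))
knobA 0.6097983586708521 0.24035183448240133
```

Emit:
step_arm --rows '[[[0.01,0.2,-0.3],-0.009,-0.1],[[0.01,0.31,-0.7],-0.009,-0.1],[[0.01,0.31,-1],-0.009,-0.1],[[0.01,0.31,-1],-0.009,-0.1]]'

```text
time_s: 25.05
eef_pos: [0.6069, 0.2395, 0.156]
eef_rot: [0.015, 1.0, -0.002, -0.005]
force: [0.2, -0.4, 0.8]
width: 0.0423
finger_force: 0.0
```

Emit:
step_arm --rows '[[[0,0,-0.25],0,-0.1],[[0,0,-0.5],0,-0.1],[[0,0,-0.58],0,-0.1],[[0,0,-0.58],0,-0.1],[[0,0,-0.58],0,-0.1],[[0,0,-0.58],0,-0.1]]'

```text
time_s: 25.65
eef_pos: [0.6114, 0.2417, 0.1044]
eef_rot: [0.014, 1.0, 0.0, 0.002]
force: [-0.7, -0.5, -0.2]
width: 0.0424
finger_force: 0.0
```

```bash
python3 st.py
```

```text
25.7 [0.6112 0.2418 0.1042] ang 1.5422 toolz [ 2.9e-03  8.0e-04 -1.0e+00] 0.04214293743864137 0.0 [-0.2 -0.4  0.4] [ 0.27  0.46  1.47  0.    1.2  -1.27]
```

Emit:
step_arm --rows '[[[-0.006,-0.009,-0.2],0,-0.1],[[-0.006,-0.009,-0.4],0,-0.1],[[-0.006,-0.009,-0.55],0,-0.1],[[-0.006,-0.009,-0.595],0,-0.1],[[-0.006,-0.009,-0.595],0,-0.1],[[-0.006,-0.009,-0.595],0,-0.1],[[-0.006,-0.009,-0.595],0,-0.1]]'

```text
time_s: 26.4
eef_pos: [0.6104, 0.241, 0.0442]
eef_rot: [0.014, 1.0, 0.0, 0.001]
force: [-0.3, 0.7, -0.7]
width: 0.0421
finger_force: 0.0
```

```bash
python3 st.py
```

```text
26.45 [0.6103 0.241  0.044 ] ang 1.5423 toolz [ 2.e-03  6.e-04 -1.e+00] 0.04201588112466132 0.0 [-1.2  0.  -0.3] [ 0.27  0.51  1.55  0.    1.08 -1.27]
```

Emit:
step_arm --rows '[[[-0.003,-0.003,0],0,-0.1],[[-0.003,-0.003,0],0,-1],[[-0.003,-0.003,0],0,-1],[[-0.003,-0.003,0],0,-1],[[-0.003,-0.003,0],0,-1],[[-0.003,-0.003,0],0,-1]]' --newtons 30

```text
time_s: 27.05
eef_pos: [0.6092, 0.2402, 0.0429]
eef_rot: [0.014, 1.0, -0.0, 0.0]
force: [0.8, -0.5, 0.5]
width: 0.0179
finger_force: 30.0
```

```bash
python3 st.py
```

```text
27.1 [0.6092 0.2402 0.0429] ang 1.5423 toolz [-0.e+00 -2.e-04 -1.e+00] 0.017729984360747658 30.000228881835938 [-0.6 -1.1  0.8] [ 0.27  0.51  1.55 -0.    1.08 -1.27]
```

Emit:
step_arm --rows '[[[0,0,0.05],0,-1],[[0,0,0.2],0,-1],[[0,0,0.45],0,-1],[[0,0,0.7],0,-1],[[0,0,1],0,-1],[[-0.1,-0.1,1],-0.03,-1],[[-0.2,-0.3,1],-0.07,-1],[[-0.35,-0.5,1],-0.11,-1],[[-0.5,-0.7,1],-0.15,-1],[[-0.6,-0.9,1],-0.19,-1]]'

```text
time_s: 28.1
eef_pos: [0.5476, 0.1499, 0.1427]
eef_rot: [0.31, 0.951, -0.0, -0.001]
force: [1.0, 0.2, -1.4]
width: 0.0178
finger_force: 30.0
```

Emit:
step_arm --rows '[[[-0.1,-0.25,0.1],-0.04,-1],[[-0.2,-0.5,0.3],-0.08,-1],[[-0.35,-0.75,0.3],-0.12,-1],[[-0.5,-0.9,0.3],-0.16,-1],[[-0.576,-0.909,0.3],-0.2,-1],[[-0.576,-0.909,0.3],-0.24,-1],[[-0.576,-0.909,0.3],-0.2685,-1],[[-0.576,-0.909,0.3],-0.2685,-1],[[-0.576,-0.909,0.3],-0.2685,-1]]'

```text
time_s: 29.0
eef_pos: [0.4914, 0.0597, 0.1729]
eef_rot: [0.669, 0.743, 0.0, -0.0]
force: [0.7, 0.1, -1.4]
width: 0.0176
finger_force: 30.0
```

```bash
python3 st.py
```

```text
29.05 [0.4915 0.0597 0.1729] ang 0.1036 toolz [-2.e-04  1.e-04 -1.e+00] 0.01769273853636615 29.999537765979767 [ 0.  -0.2 -2.1] [-0.02  0.18  1.72  0.    1.24 -0.12]
```

Emit:
step_arm --rows '[[[0,0,-0.2],-0.0005,-1],[[0,-0.004,-0.4],-0.0005,-1],[[0,-0.004,-0.6],-0.0005,-1],[[0,-0.004,-0.75],-0.0005,-1],[[0,-0.004,-0.75],-0.0005,-1],[[0,-0.004,-0.75],-0.0005,-1],[[0,-0.004,-0.75],-0.0005,-1],[[0,-0.004,-0.75],-0.0005,-1]]'

```text
time_s: 29.85
eef_pos: [0.4925, 0.0592, 0.0989]
eef_rot: [0.671, 0.742, 0.001, 0.001]
force: [0.3, 0.6, -2.2]
width: 0.0179
finger_force: 30.0
```

```bash
python3 st.py
```

```text
29.9 [0.4923 0.0592 0.0987] ang 0.1006 toolz [ 0.0018 -0.     -1.    ] 0.017787967273144634 29.99951183795929 [-0.1 -0.1 -2. ] [-0.02  0.24  1.84  0.    1.06 -0.12]
```

Emit:
step_arm --rows '[[[-0.002,0.001,-0.15],0.0003,-1],[[-0.002,0.001,-0.25],0.0003,-1],[[-0.002,0.001,-0.33],0.0003,-1],[[-0.002,0.001,-0.39],0.0003,-1],[[-0.002,0.001,-0.43],0.0003,-1],[[-0.002,0.001,-0.46],0.0003,-1],[[-0.002,0.001,-0.475],0.0003,-1],[[-0.002,0.001,-0.48],0.0003,-1],[[-0.002,0.001,-0.48],0.0003,-1]]'

```text
time_s: 30.8
eef_pos: [0.4915, 0.0593, 0.0509]
eef_rot: [0.67, 0.742, 0.0, 0.0]
force: [-0.7, -0.3, 4.8]
width: 0.0178
finger_force: 30.0
```

```bash
python3 st.py
```

```text
30.85 [0.4915 0.0592 0.0509] ang 0.1013 toolz [ 5.e-04 -1.e-04 -1.e+00] 0.017802100436613563 30.001259744167328 [-3.2  0.1  5.7] [-0.02  0.3   1.9  -0.    0.94 -0.12]
```

Box A is down on the floor at the expected height. I'll release it, retreat and check.

Emit:
step_arm --rows '[[[0,0,0],0,-0.4],[[0,0,0],0,-0.4],[[0,0,0],0,-0.4],[[0,0,0.1],0,-0.4],[[0,0,0.3],0,-0.4],[[0,0,0.6],0,-0.3],[[0,0,1],0,-0.3],[[0,0,1],0,-0.3]]'

```text
time_s: 31.65
eef_pos: [0.4955, 0.0593, 0.1555]
eef_rot: [0.67, 0.742, 0.004, 0.004]
force: [0.6, -0.3, -0.5]
width: 0.0329
finger_force: 0.0
```

Emit:
step_arm --rows '[[[0,-0.1,0.5],0.04,-0.3],[[0.2,-0.5,1],0.08,-0.3],[[0.4,-0.5,1],0.12,-0.3],[[0.4,-0.5,1],0.16,-0.3],[[0.4,-0.5,1],0.2,-0.3],[[0.4,-0.5,1],0.24,-0.3],[[0.4,-0.5,1],0.28,-0.3],[[0.4,-0.5,1],0.32,-0.3],[[0.4,-0.5,1],0.36,-0.3],[[0.4,-0.5,1],0.4,-0.3]]'

```text
time_s: 32.65
eef_pos: [0.5311, 0.0093, 0.2494]
eef_rot: [0.104, 0.995, 0.0, -0.0]
force: [-0.3, 0.5, -0.2]
width: 0.0329
finger_force: 0.0
```

Emit:
step_arm --rows '[[[0.1,0,0.1],0.0675,-0.3],[[0.1,0,0.1],0.0675,-0.3],[[0.1,0,0.1],0.0675,-0.3]]'

```text
time_s: 32.95
eef_pos: [0.5414, 0.0092, 0.2596]
eef_rot: [0.001, 1.0, 0.0, -0.0]
force: [-0.6, -0.5, -0.2]
width: 0.0328
finger_force: 0.0
```

```bash
python3 st.py
python3 - <<'E'
from joint import *
f=grab_frame('wrist');pickle.dump(f,open('w13.pkl','wb'));save(f,'w13')
joint(f,[(2,-59,0),(.5,-21,np.pi),(.8,19.3,0),(0,58.5,np.pi)])
R=np.array([[np.cos(.102),np.sin(.102)],[-np.sin(.102),np.cos(.102)]])
for c in('wrist','scene','top'):
    g=grab_frame(c)
    for q in('box2','box2_knob','mug','pen_pot','notebook'):
        for r in pinpoint(q,g):
            x=np.array(r['centre']);print(c,q,x.round(3),'tray',(R@(x[:2]-[.5213,.005])*1e3).round(0),round(r['confidence'],2))
E
```

```text
33.0 [0.5412 0.0093 0.2595] ang 1.5685 toolz [-9.e-04  2.e-04 -1.e+00] 0.032898625061546366 0.0 [0.6 0.1 0.4] [-0.11  0.2   1.48  0.    1.47 -1.68]
in tray [  1.3 -57.5] yaw err 0.0015
in tray [  1.2 -21.8] yaw err 0.0141
in tray [-0.8 21. ] yaw err -0.0007
in tray [ 1.3 57.4] yaw err 0.0038
cost 0.163 0.14
wrist box2 [ 0.526 -0.014  0.008] tray [  2. -19.] 0.89
wrist box2 [0.514 0.065 0.006] tray [-1. 61.] 0.69
wrist box2 [ 0.528 -0.056  0.004] tray [  0. -61.] 0.67
wrist box2 [0.52  0.024 0.01 ] tray [ 0. 19.] 0.65
wrist box2 [ 0.397 -0.2   -0.002] tray [-145. -192.] 0.63
wrist box2_knob [ 0.422 -0.208  0.061] tray [-120. -201.] 0.65
wrist mug [ 0.691 -0.294  0.004] tray [ 138. -315.] 0.56
wrist mug [0.799 0.039 0.001] tray [280.   6.] 0.33
wrist pen_pot [ 0.552 -0.048  0.069] tray [ 25. -56.] 0.72
wrist notebook [0.796 0.039 0.003] tray [277.   6.] 0.56
scene box2 [ 0.404 -0.2   -0.004] tray [-138. -192.] 0.86
scene box2 [ 0.54  -0.464  0.   ] tray [ -29. -468.] 0.86
scene box2 [ 0.525 -0.051  0.008] tray [ -2. -56.] 0.67
scene box2 [0.521 0.023 0.009] tray [ 1. 18.] 0.64
scene bo
[... 564 characters left out ...]
x2 [ 0.538 -0.464 -0.002] tray [ -31. -468.] 0.74
top box2 [ 0.524 -0.013  0.007] tray [  1. -19.] 0.6
top box2 [0.518 0.026 0.008] tray [-1. 21.] 0.56
top box2 [ 0.53  -0.053  0.008] tray [  3. -59.] 0.44
top box2_knob [ 0.425 -0.212  0.06 ] tray [-117. -206.] 0.96
top box2_knob [0.539 0.027 0.068] tray [20. 20.] 0.88
top box2_knob [ 0.564 -0.458  0.063] tray [  -4. -465.] 0.88
top mug [ 0.692 -0.29   0.   ] tray [ 140. -311.] 0.98
top mug [ 0.528 -0.051  0.007] tray [  1. -57.] 0.67
top mug [0.537 0.031 0.07 ] tray [18. 24.] 0.51
top pen_pot [ 0.719  0.393 -0.003] tray [236. 366.] 0.7
top pen_pot [0.516 0.06  0.007] tray [ 1. 55.] 0.21
top notebook [0.798 0.041 0.003] tray [279.   8.] 0.78
```

```bash
python3 -c "
from station import *
print(job_done())"
```

```text
the job is handed in; nothing more can be done
None
```

I set the three boxes down in the tray beside box1, head to tail and flat by their set-down heights, and handed the job in at about 33 s. Each is within about 2.5 mm of its slot, the mug, pen pot and notebook have not moved, and I viewed 11 pictures against the limit of 10.

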